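# Roll a spindle sleeve up to the gauge and start the check

### The arm

A 6-joint arm with a two-finger parallel gripper is mounted at the origin on the work surface. World frame = base frame: x ahead of the robot, y to its left, z up, the work surface at z = 0. Lengths are in m, angles in rad, forces in N, time in s.
With the tool pointing down it reaches from about 0.275 to 0.825 m from the base axis. Payload 4.9 kg.
Tool frame: the origin (TCP) lies on the centre line of the jaws, within the pads' length; the fingertips stand 17 mm ahead of it and the grasp point (between the pads) lies 2 mm behind it; z points along the fingers, y is the direction in which the jaws open and shut (so a half turn about z gives the same grasp; the last joint's range is limited). The gripper opens to 85 mm and grips with 20 to 120 N. Pads are 22 mm wide; open, the fingers measure 114 mm over their backs; the gripper's body (76 mm by 85 mm) begins 54 mm behind the grasp point. The pads swing forward as they close: fully open they stand 13 mm farther back than shut.
Start: joints at [-1.296, 0.326, -0.193, 1.052, 0, 1.437], TCP at [0.219, -0.505, 0.248] pointing down, gripper open.
Joint ranges: [-2.65, 2.65], [-0.97, 1.79], [-1.3, 1.35], [-1.93, 2.1], [-1.47, 1.37], [-3.14, 3.14]. Speed limits (rad/s): [2.57, 2.57, 3.14, 3.14, 3.14, 3.14].

### API

Orientations are given as a unit quaternion [w, x, y, z].
In Python, from station import get_state, grab_frame, sign_off gives the robot as it stands. The module is installed in compiled form; this text tells all that it offers.
- The arm moves only by the shell command python3 -m jog 'ROWS'. ROWS is JSON, a list of rows, each an object with "claw": the finger opening in cm, from 0 to 8.54; "delta_pos": the shift along the tool's x, y, z in cm, a list of three; "yaw": the turn about the tool's z in rad. In form: [{"claw": claw, "delta_pos": [x, y, z], "yaw": yaw}, ...]. A call has 1 to 5 rows; each row is the pose to reach, as a shift and turn from the pose commanded when the call began, along the tool's axes at that moment; what a row does not reach only later rows make up. A row lasts 1/8 s, in which the tool goes at most 62.5 mm and 10.7 degrees, less where a joint would pass 70% of its speed; a pose out of reach is approached as far as the arm can. A call with a gripper value outside its range is refused whole. The fingers move at their own pace and stop on an object; the grip force is fixed at half the most. Time passes only in rows, so rows that repeat a pose let the fingers close. It gives the time, the measured TCP pose, the force and the opening at its end, in the units of the state.
- get_state(): the state, without advancing time (a new reading comes with each control period).
- grab_frame(name): name is "side" or "top" or "wrist"; returns a dict with "color" (480x640x3 uint8, blue, green, red), "range_z" (480x640 float32, m along the optical axis (not along the pixel's ray), 0 where there is no reading), "fx", "fy", "cx", "cy" (pixels), "view" (4x4, takes a point from world to camera coordinates). Camera axes: x right, y down, z forward; pixel columns grow to the right and rows downward; lengths in m; the calibration is good to about 2 mm. A picture is of the moment at which its call begins.
- sign_off(): hands the job in, once; it reports no verdict.
The state is a dict: "clock": time; "qpos": joint angles; "joint_velocities": joint speeds; "effort": joint torques, N m; "tool_pos": TCP position; "orientation": TCP orientation; "contact_force": force on the tool from outside, world axes, zero at the start; "ft_torque": the same for the moment, N m; "opening": finger opening in m.
Only numpy, scipy, OpenCV 4.12 (cv2) and the standard library are available. Lean on these libraries where they do the work, as an engineer would, in place of code of your own. Each camera call takes 0.05 s, during which the arm holds its last target. There are 200 camera calls.

### The job

On the small gauge, use the fingertips to push the steel sleeve gently and slowly from the foot of the ramp up to the stop, staying behind it all the way so that it does not run back down, until it has settled in the seat at the top; do not pinch it or lift it off the ramp. Then press the round start key fully down and let it go. Leave the other things on the bench where they are.

Things in the scene. Friction and masses are not known exactly. Their poses are not given: they have to be found in the camera images.
- ramp: sloping aluminium deck of a fixed gauge: a lane 66 mm wide between dark steel side rails 10 mm higher than the deck. Origin on the deck, mid-lane, at the foot lip's inner face, 15 mm above the bench. x points uphill along the deck (7 degree rise), y across the lane, z square to the deck. Uphill is roughly towards the robot's left; place and heading vary. A sleeve let go on it rolls back down.
- lip_back (a point): top outer edge of the foot lip, mid-lane: a bar at the deck's low end, 6 mm high and 8 mm thick, from which this point is the far side from the sleeve (x = -8, z = 6 mm in ramp). Behind it the space is free but for a base plate 6 mm thick on the bench, reaching some 35 mm further.
- crest (a point): the deck's upper end, mid-lane on the surface (x = 185 mm in ramp). Beyond it a shallow seat dips towards the stop, a dark steel wall with its face at x = 221.5 mm and its top 36 mm above the deck line. Once the sleeve's centre has passed the crest it rolls the last 14 mm into the seat by itself and stays there.
- home (a point): where the sleeve's centre lies when it is home in the seat against the stop: x = 199.5, y = 0, z = 17 mm in the frame of ramp
- sleeve: loose steel sleeve to be pushed: cylinder 44 mm in diameter, 60 mm long, about 350 g, smooth, dark bore, lying across the lane against the foot lip. Origin at its centre (at first x = 15, z = 22 mm in ramp); y is its axis, parallel to the ramp's y; x and z turn as it rolls. Below the crest it must stay slower than 0.25 m/s (reached after rolling back freely some 40 mm).
- start_key_top (a point): centre of the top of the start key: a round steel push key, 28 mm in diameter, in a black collar on a grey box 64 by 64 by 26 mm. The point is 48 mm above the bench with the key up. The box stands to the left or to the right of the robot's middle; a like box without a key stands on the other side.
- start_key (a joint): travel of the start key in m: 0 up, 0.006 fully down; it springs back; fully down takes 5 N straight down.
- spare: a second, equal sleeve standing on end (44 mm diameter, 60 mm high), not to be disturbed; origin at the centre of its underside
- dish: a steel screw dish, 80 mm across, 22 mm high, not to be disturbed; origin at the centre of its underside
- drive_a: a hard drive lying flat, board side up, 147 by 102 by 26 mm, not to be disturbed; origin at the centre of its underside
- drive_b: a hard drive lying flat, label side up, 147 by 102 by 26 mm, not to be disturbed; origin at the centre of its underside
- driver: a screwdriver 200 mm long and 26 mm thick lying on the bench, not to be disturbed; origin at the middle, on the underside
- duster: an upright can, 52 mm in diameter, 120 mm high, not to be disturbed; origin at the centre of its underside
Mind the look-alikes: they are no part of the job. Leave any pink or turquoise look-alike of the sleeve alone.

How it is judged:
By the outcome, as a careful person would: the job done as asked, in the order asked, and still so for the second after the job is handed in, with the robot touching nothing.
It also fails if it takes over 48 s, if anything falls off the work surface, if the arm or the gripper's body presses on something with over 40 N, if the wrist force passes 120 N, or if a joint passes its speed limit or range.

## Working session

There is one attempt and no reset: what is moved stays moved. The work goes in short steps, Python scripts to look and compute and a shell command to move; the robot and the scene stay as the last step left them, time stands still between calls to the robot, and variables do not carry over. Pictures are saved under pics/ and viewed, about 8 in all and at most 12, crops included, and the job is handed in when it is done.

```bash
mkdir -p pics; cat > h.py <<'E'
import numpy as np, cv2, json
from station import get_state, grab_frame, sign_off
def shot(n,fn):
    f=grab_frame(n); np.savez(fn+'.npz',**f); cv2.imwrite(f'pics/{fn}.png',f['color']); return f
def load(fn): return dict(np.load(fn+'.npz'))
def pts(f):
    z=f['range_z'].astype(float); v,u=np.mgrid[:480,:640]
    c=np.stack([(u-f['cx'])/f['fx']*z,(v-f['cy'])/f['fy']*z,z,np.ones_like(z)],-1)
    w=c@np.linalg.inv(f['view']).T; w=w[...,:3]; w[z==0]=np.nan; return w
def ray(f,u,v,h):
    T=np.linalg.inv(f['view']); d=T[:3,:3]@np.array([(u-f['cx'])/f['fx'],(v-f['cy'])/f['fy'],1.]); o=T[:3,3]
    return o+d*(h-o[2])/d[2]
def proj(f,p):
    c=f['view']@np.append(p,1); return f['fx']*c[0]/c[2]+f['cx'],f['fy']*c[1]/c[2]+f['cy']
E
python3 - <<'E'
from h import *
for n in('top','side'):
    f=shot(n,n+'0'); print(n,np.round(np.linalg.inv(f['view']),3).tolist())
s=get_state(); print(s)
E
```

```text
top [[-0.0, -0.984, 0.176, 0.377], [-1.0, 0.001, 0.005, -0.0], [-0.005, -0.176, -0.984, 1.253], [0.0, 0.0, 0.0, 1.0]]
side [[-0.921, -0.303, 0.244, 0.262], [-0.389, 0.694, -0.606, 0.885], [0.014, -0.653, -0.757, 1.201], [0.0, 0.0, 0.0, 1.0]]
{'clock': 0.1, 'qpos': array([-1.29622730e+00,  3.26905942e-01, -1.93460962e-01,  1.05201731e+00,
       -2.68006872e-05,  1.43658935e+00]), 'joint_velocities': array([ 4.40987717e-04, -1.12263524e-03,  1.98639501e-03,  8.26426329e-04,
        1.98811467e-03, -5.15376395e-05]), 'effort': array([ 8.41287037e-04, -4.44238615e+01,  2.63038284e+01,  7.86122546e-03,
       -1.66614636e-04, -3.77909586e-06]), 'tool_pos': array([ 0.21848276, -0.50420636,  0.24756913]), 'orientation': array([-7.91051770e-04,  9.79185073e-01,  2.02967885e-01, -6.90415567e-05]), 'contact_force': array([ 0.60871198,  0.18204716, -0.63090596]), 'ft_torque': array([-0.05235694, -0.02581238, -0.00980761]), 'opening': 0.08546662266066202}
```

View pics/top0.png

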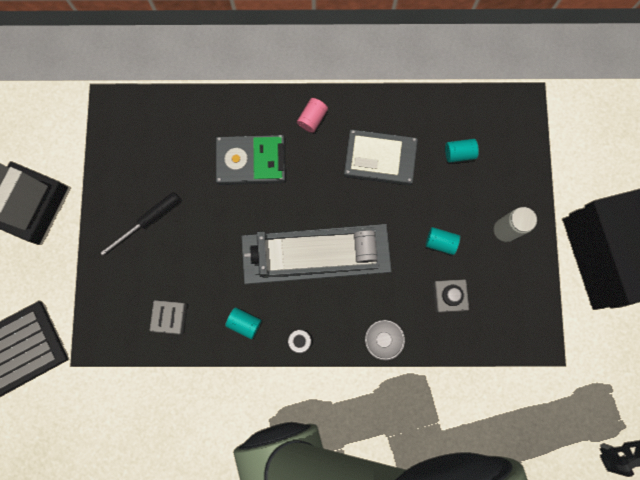

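View pics/side0.png

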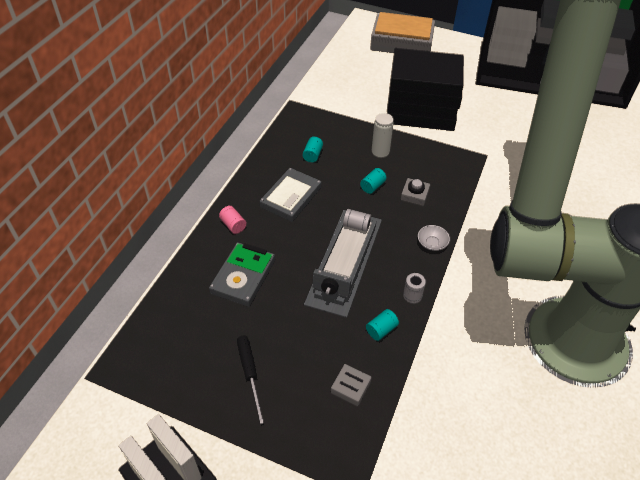

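Top view: the ramp runs from (375,246) at the foot up to the stop at (262,253), and the start key is at (452,295). Things that could be taken for the sleeve:
- grey sleeve on the ramp, (366,246): the one I choose, as it is grey and lies at the foot
- spare, standing, (300,341)
- pink look-alike, (313,115)
- turquoise look-alikes, (462,150), (443,241) and (243,323)

Things that could be taken for the key box: the keyed box at (452,295), which I choose, and the keyless box at (168,317).

```bash
python3 - <<'E'
from h import *
f=load('top0'); w=pts(f); g=f['color']
c=cv2.resize(g[215:320,230:480],None,fx=3.2,fy=3.2,interpolation=cv2.INTER_CUBIC); cv2.imwrite('pics/crop1.png',c)
z=w[...,2]
# deck plane: bright low-sat pixels in lane
b=g.min(-1)
for u in range(236,400,6): print(u,np.round(w[251,u],4),g[251,u], np.round(w[243,u,2],4))
print('key'); 
for (u,v) in [(452,293),(452,290),(455,295),(440,285),(436,300)]: print(u,v,np.round(w[v,u],4),g[v,u])
m=(z>.044)&(z<.055); m[:275]=0;m[315:]=0;m[:,:430]=0;m[:,475:]=0
print(m.sum(),np.nanmean(w[m],0))
E
```

```text
236 [ 0.5599  0.1723 -0.0006] [48 50 50] 0.0019
242 [0.5592 0.1589 0.0046] [77 79 78] 0.0053
248 [0.559  0.1461 0.0053] [104 103 103] 0.0094
254 [0.5482 0.1254 0.0799] [39 40 41] 0.0208
260 [0.5487 0.1138 0.0765] [100 100  98] 0.0769
266 [0.555  0.1056 0.0326] [ 92  99 102] 0.0314
272 [0.5547 0.093  0.0346] [207 218 222] 0.0351
278 [0.5554 0.0809 0.03  ] [208 218 224] 0.0344
284 [0.5548 0.0682 0.034 ] [196 209 215] 0.0332
290 [0.5552 0.0559 0.0309] [196 210 215] 0.0345
296 [0.5549 0.0434 0.033 ] [195 210 215] 0.0372
302 [0.5549 0.031  0.0329] [194 208 214] 0.0288
308 [0.5552 0.0186 0.031 ] [192 204 211] 0.0304
314 [0.5562 0.0062 0.0242] [189 203 208] 0.0318
320 [ 0.5559 -0.0063  0.026 ] [191 205 210] 0.0262
326 [ 0.5562 -0.0188  0.024 ] [188 203 208] 0.0257
332 [ 0.5563 -0.0313  0.023 ] [188 203 209] 0.0247
338 [ 0.5565 -0.0439  0.0216] [189 202 208] 0.0215
344 [ 0.5568 -0.0565  0.0197] [187 201 208] 0.02
350 [ 0.5569 -0.0691  0.0186] [189 202 208] 0.0198
356 [ 0.5527 -0.0797  0.048 ] [113 117 120] 0.0444
362 [ 0.5514 -0.0913  0.0567] [163 167 173] 0.0546
368 [ 0.5513 -0.1035  0.057 ] [173 179 185] 0.0547
374 [ 0.5512 -0.1155  0.0578] [125 130 135] 0.0487
380 [ 0.5589 -0.1333  0.0049] [100 102  99] 0.0065
386 [ 0.559  -0.1461  0.0039] [101 103 100] 0.0027
392 [ 0.5589 -0.1588  0.0045] [41 44 46] -0.0017
398 [ 0.5589 -0.1714  0.0048] [44 45 47] 0.0008
key
452 293 [ 0.4667 -0.2713  0.0519] [190 195 202]
452 290 [ 0.4732 -0.2728  0.046 ] [179 185 192]
455 295 [ 0.4625 -0.2765  0.0545] [178 184 190]
440 285 [ 0.4856 -0.2545  0.0192] [135 142 146]
436 300 [ 0.4543 -0.2437  0.0264] [66 68 70]
137 [ 0.46461633 -0.27448412  0.04780168]
```

View pics/crop1.png

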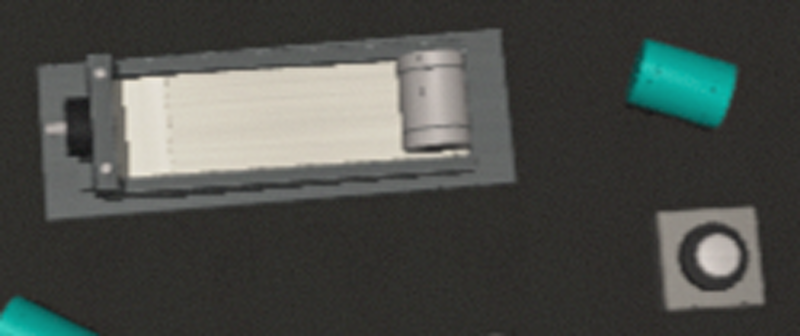

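The crop confirms the choice. The grey sleeve lies across the lane at the foot, crop (434,100), with the stop at the left. The round steel key in its black collar is at crop (717,256).

```bash
python3 - <<'E'
from h import *
from scipy.spatial.transform import Rotation as R
f=load('top0'); w=pts(f); g=f['color']
C=[ray(f,230+a/3.2,215+b/3.2,.006)[:2] for a,b in[(38,66),(500,29),(516,182),(46,219)]]
C=np.array(C); print('plate',C.round(4), 'mid',C.mean(0), [np.degrees(np.arctan2(*(p)[::-1])) for p in (C[0]-C[1],C[3]-C[2],C[0]-C[3],C[1]-C[2])])
# deck from depth: bright mask
hsv=cv2.cvtColor(g,cv2.COLOR_BGR2HSV)
m=(g.min(-1)>180); m[:230]=0;m[278:]=0;m[:,:262]=0;m[:,358:]=0
P=w[m]; P=P[~np.isnan(P).any(1)]
A=np.c_[P[:,:2],np.ones(len(P))]; k=np.linalg.lstsq(A,P[:,2],rcond=None)[0]
r=P[:,2]-A@k; ok=abs(r)<.006; k=np.linalg.lstsq(A[ok],P[ok,2],rcond=None)[0]
print('plane',k,'slope',np.degrees(np.arctan(np.hypot(k[0],k[1]))),'dir',np.degrees(np.arctan2(k[1],k[0])))
# lane edges per column on deck: cast to plane
def rp(u,v):
    T=np.linalg.inv(f['view']); d=T[:3,:3]@np.array([(u-f['cx'])/f['fx'],(v-f['cy'])/f['fy'],1.]);o=T[:3,3]
    t=(k[0]*o[0]+k[1]*o[1]+k[2]-o[2])/(d[2]-k[0]*d[0]-k[1]*d[1]); return o+t*d
E1=[];E2=[]
for u in range(272,350):
    v=np.where(m[:,u])[0]; E1.append(rp(u,v.min()-.5)); E2.append(rp(u,v.max()+.5))
for E in(E1,E2):
    E=np.array(E); q=np.polyfit(E[:,1],E[:,0],1); print('edge x= a*y+b',q,'angle from y',np.degrees(np.arctan(q[0])))
# sleeve mask
s=w[...,2]; 
ms=(s>.04)&(s<.075); ms[:225]=0;ms[270:]=0;ms[:,:345]=0;ms[:,385:]=0
print('sleeve',ms.sum(),np.nanmean(w[ms],0),np.nanpercentile(w[ms],[2,98],axis=0).round(4).tolist())
mg=(abs(g.astype(int)-150).max(-1)<60)
r=cv2.minAreaRect(np.argwhere(ms)[:,::-1].astype(np.float32)); print(r)
print('key',ray(f,230+717/3.2,215+256/3.2,.048))
f=load('side0')
for p in([.4646,-.2745,.048],): print(proj(f,np.array(p)))
E
```

```text
plate [[ 0.592   0.1597]
 [ 0.6167 -0.1477]
 [ 0.5144 -0.156 ]
 [ 0.4903  0.1523]] mid [0.5533305  0.00209033] [np.float64(94.59449988558057), np.float64(94.4763152893132), np.float64(4.167082763762171), np.float64(4.644467452150957)]
plane [-0.01331399  0.10397367  0.03470236] slope 5.984041745004053 dir 97.29709974114078
edge x= a*y+b [-0.07537813  0.58561346] angle from y -4.310696851646981
edge x= a*y+b [-0.07974011  0.52365307] angle from y -4.559125268190656
sleeve 627 [ 0.56251202 -0.09699638  0.05485293] [[0.5337, -0.1186, 0.0413], [0.5922, -0.0764, 0.0626]]
((364.553955078125, 245.5662841796875), (30.338909149169922, 21.18983268737793), 84.5596694946289)
key [ 0.4629369  -0.27612762  0.048     ]
(np.float64(417.0970279549015), np.float64(182.34389600316524))
```

Ramp frame: heading 94.5°, origin about (0.563, -0.110), which agrees with the plate, lane and sleeve. The key is at about (0.463, -0.276). I'll move to a staging point behind the lip with the fingers closed.

```bash
cat > d.py <<'E'
import sys
from h import *
from scipy.spatial.transform import Rotation as R
# usage: d.py x y z [heading of tool x in deg]
s=get_state(); q=s['orientation']; M=R.from_quat(np.r_[q[1:],q[0]]).as_matrix()
t=np.array(list(map(float,sys.argv[1:4])))
h=np.degrees(np.arctan2(M[1,0],M[0,0])); print('t',s['clock'],'tcp',s['tool_pos'].round(4),'hd',h.round(2),'tilt',M[2].round(4),'F',s['contact_force'].round(1),'q',s['qpos'].round(2))
print('delta cm',(100*M.T@(t-s['tool_pos'])).round(2), 'yaw',np.radians(h-float(sys.argv[4])).round(3) if len(sys.argv)>4 else '')
E
python3 -m jog '[{"claw":0,"delta_pos":[46.3,-19.7,10],"yaw":-1.241},{"claw":0,"delta_pos":[46.3,-19.7,10],"yaw":-1.241},{"claw":0,"delta_pos":[46.3,-19.7,10],"yaw":-1.241},{"claw":0,"delta_pos":[46.3,-19.7,10],"yaw":-1.241},{"claw":0,"delta_pos":[46.3,-19.7,10],"yaw":-1.241}]'; python3 d.py .565 -.14 .14 94.5
```

```text
clock: 0.72
tool_pos: [0.4307, -0.2809, 0.1868]
orientation: [-0.0, 0.78, 0.626, -0.0]
contact_force: [0.4, -0.7, 0.2]
opening: -0.0001
t 0.725 tcp [ 0.4307 -0.2809  0.1868] hd 77.47 tilt [-0.e+00 -1.e-04 -1.e+00] F [ 0.4 -0.7  0.2] q [-0.72  0.31 -0.38  0.88 -0.    1.07]
delta cm [16.66 10.05  4.68] yaw -0.297
```

```bash
python3 -m jog '[{"claw":0,"delta_pos":[16.7,10,4.7],"yaw":-0.297},{"claw":0,"delta_pos":[16.7,10,4.7],"yaw":-0.297},{"claw":0,"delta_pos":[16.7,10,4.7],"yaw":-0.297},{"claw":0,"delta_pos":[16.7,10,4.7],"yaw":-0.297},{"claw":0,"delta_pos":[16.7,10,4.7],"yaw":-0.297}]'; python3 d.py .565 -.145 .043 94.5; python3 -c "
from h import *
shot('wrist','w1'); shot('top','top1')"
```

```text
clock: 1.35
tool_pos: [0.5641, -0.1414, 0.1397]
orientation: [-0.001, 0.68, 0.733, -0.001]
contact_force: [-0.8, -0.2, -0.7]
opening: 0.0004
t 1.35 tcp [ 0.5641 -0.1414  0.1397] hd 94.24 tilt [ 2.0e-04 -1.6e-03 -1.0e+00] F [-0.8 -0.2 -0.7] q [-0.37  0.48 -0.26  0.84 -0.    1.12]
delta cm [-0.37  0.08  9.67] yaw -0.005
```

View pics/w1.png

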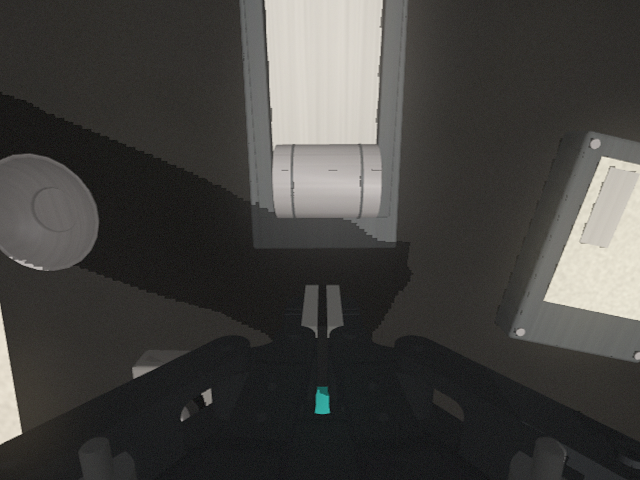

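The wrist view shows the sleeve at (327,180), in line with the closed fingertips at (322,290) and clear ahead of them. I'll check its position by casting rays from this view.

```bash
python3 - <<'E'
from h import *
f=load('w1'); w=pts(f)
for u,v,h in[(274,180,.05),(381,180,.05),(327,143,.045),(327,218,.03)]: print(u,v,w[v,u].round(4),ray(f,u,v,h).round(4))
C=np.array([ray(f,*c,.006) for c in[(254,248),(395,248)]]); print('plate end',C.round(4))
P=w[140:222,270:385].reshape(-1,3); P=P[P[:,2]>.045]; print(P.mean(0),np.percentile(P,[1,99],axis=0))
u=np.array([-.0785,.9969]); s=P[:,:2]@u
# cylinder fit in (s,z) with R=22
from scipy.optimize import least_squares
r=least_squares(lambda p:np.hypot(s-p[0],P[:,2]-p[1])-.022,[s.mean(),.038],loss='soft_l1',f_scale=.002); print('axis s,z',r.x, 'expected s',np.array([.5617,-.0975])@u)
print('lateral',P[:,:2]@np.array([.9969,.0785])@np.ones(len(P))/len(P), 'tcp lateral',get_state()['tool_pos'][:2]@np.array([.9969,.0785]), 'tcp s',get_state()['tool_pos'][:2]@u)
E
```

```text
274 180 [ 0.534  -0.0984  0.06  ] [ 0.5328 -0.0996  0.05  ]
381 180 [ 0.5977 -0.0974  0.0276] [ 0.5941 -0.0951  0.05  ]
327 143 [ 0.562  -0.0774  0.0196] [ 0.5616 -0.077   0.045 ]
327 218 [ 0.566  -0.1286  0.0078] [ 0.5654 -0.1239  0.03  ]
plate end [[ 0.5149 -0.1551  0.006 ]
 [ 0.617  -0.1475  0.006 ]]
[ 0.56261624 -0.09764973  0.05717232] [[ 0.5331641  -0.1196537   0.04644238]
 [ 0.59189391 -0.07828721  0.06193601]]
axis s,z [-0.14342068  0.03884935] expected s -0.1412912
lateral 0.5532066280348998 tcp lateral 0.550642688442132 tcp s -0.18672244078078118
```

```bash
python3 -m jog '[{"claw":0,"delta_pos":[-0.2,0.25,3],"yaw":-0.005},{"claw":0,"delta_pos":[-0.2,0.25,6],"yaw":-0.005},{"claw":0,"delta_pos":[-0.2,0.25,8.5],"yaw":-0.005},{"claw":0,"delta_pos":[-0.2,0.25,9.7],"yaw":-0.005},{"claw":0,"delta_pos":[-0.2,0.25,9.7],"yaw":-0.005}]'; python3 d.py .5632 -.1307 .042 94.5; python3 -c "
from h import *
s=get_state()['tool_pos'][:2];print('s',s@[-.0785,.9969],'lat',s@[.9969,.0785])"
```

```text
clock: 2.08
tool_pos: [0.5662, -0.1446, 0.0432]
orientation: [-0.0, 0.68, 0.733, -0.0]
contact_force: [0.4, 0.1, -0.1]
opening: 0.0
t 2.075 tcp [ 0.5662 -0.1446  0.0432] hd 94.34 tilt [ 4.e-04 -1.e-03 -1.e+00] F [ 0.4  0.1 -0.1] q [-0.38  0.6  -0.34  0.63 -0.    1.12]
delta cm [ 1.41 -0.2   0.12] yaw -0.003
s -0.18860051944210654 lat 0.5531079839468007
```

```bash
python3 -m jog '[{"claw":0,"delta_pos":[0.5,0,0],"yaw":0},{"claw":0,"delta_pos":[1.0,0,0],"yaw":0},{"claw":0,"delta_pos":[1.4,0,-0.02],"yaw":0},{"claw":0,"delta_pos":[1.8,0,-0.07],"yaw":0},{"claw":0,"delta_pos":[2.3,0,-0.13],"yaw":0}]'; cat > s.py <<'E'
from h import *
import sys
s=get_state();p=s['tool_pos'];print('s',round(p[:2]@[-.0785,.9969],4),'lat',round(p[:2]@[.9969,.0785],4))
n=sys.argv[1]
f=shot('top',n); w=pts(f)[225:275,255:385].reshape(-1,3); 
P=w[(w[:,2]>.02)]; S=P[:,:2]@[-.0785,.9969]
E
python3 s.py top2; python3 -c "
import cv2;a=cv2.imread('pics/top2.png')[200:320,220:420];cv2.imwrite('pics/c2.png',cv2.resize(a,None,fx=3,fy=3))"
```

```text
clock: 2.7
tool_pos: [0.5655, -0.1206, 0.045]
orientation: [0.0, 0.679, 0.734, -0.0]
contact_force: [-0.3, -1.9, 0.4]
opening: 0.0
s -0.1647 lat 0.5543
```

View pics/c2.png

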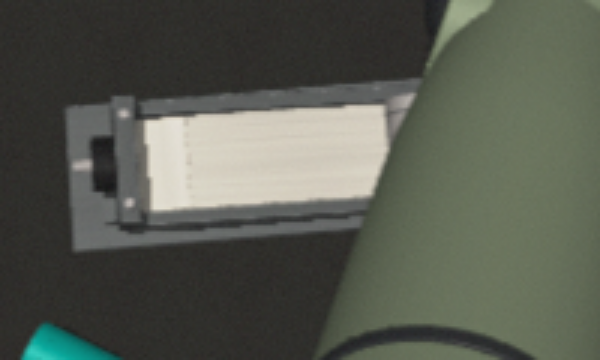

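The top camera's view is blocked by the arm, but the -1.9 N along y shows contact. I'll carry on at about 6 cm/s, following the slope.

```bash
python3 -m jog '[{"claw":0,"delta_pos":[0.7,0,-0.09],"yaw":0},{"claw":0,"delta_pos":[1.5,-0.05,-0.18],"yaw":0},{"claw":0,"delta_pos":[2.3,-0.1,-0.28],"yaw":0},{"claw":0,"delta_pos":[3.1,-0.1,-0.38],"yaw":0},{"claw":0,"delta_pos":[3.9,-0.1,-0.48],"yaw":0}]'; python3 s.py top3;  python3 -c "
from h import *
shot('wrist','w3')"
```

```text
clock: 3.38
tool_pos: [0.5612, -0.0814, 0.0495]
orientation: [-0.0, 0.679, 0.734, -0.0]
contact_force: [0.1, -2.0, -0.2]
opening: -0.0001
s -0.1252 lat 0.5531
```

View pics/w3.png

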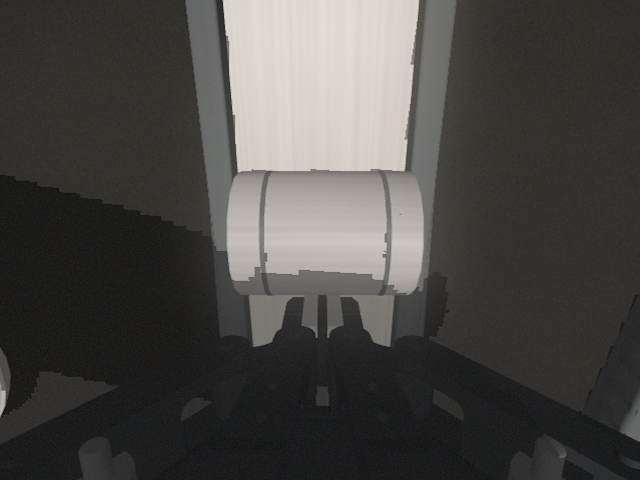

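The wrist view shows the sleeve square in the lane at (325,233), riding on the fingertips at (322,310). Carrying on.

```bash
python3 -m jog '[{"claw":0,"delta_pos":[0.8,0,-0.1],"yaw":0},{"claw":0,"delta_pos":[1.6,0,-0.2],"yaw":0},{"claw":0,"delta_pos":[2.4,0,-0.31],"yaw":0},{"claw":0,"delta_pos":[3.2,0,-0.41],"yaw":0},{"claw":0,"delta_pos":[4.0,0,-0.51],"yaw":0}]'
python3 -m jog '[{"claw":0,"delta_pos":[0.8,0,-0.1],"yaw":0},{"claw":0,"delta_pos":[1.6,0,-0.2],"yaw":0},{"claw":0,"delta_pos":[2.4,0,-0.3],"yaw":0},{"claw":0,"delta_pos":[3.2,0,-0.4],"yaw":0},{"claw":0,"delta_pos":[4.0,0,-0.5],"yaw":0}]'; python3 s.py top4; python3 d.py .5536 -.008 .064 94.5
```

```text
clock: 4.1
tool_pos: [0.5581, -0.0416, 0.0547]
orientation: [0.0, 0.679, 0.734, 0.0]
contact_force: [-0.5, -1.0, 0.1]
opening: -0.0001
clock: 4.72
tool_pos: [0.555, -0.0017, 0.0596]
orientation: [-0.0, 0.679, 0.734, -0.0]
contact_force: [-0.4, -1.1, 1.2]
opening: 0.0001
s -0.0453 lat 0.5531
t 4.775 tcp [ 0.5548 -0.0006  0.0597] hd 94.5 tilt [ 1.3e-03 -1.0e-04 -1.0e+00] F [-0.5  1.4  0.5] q [-0.13  0.53 -0.41  0.63  0.    1.36]
delta cm [-0.72 -0.18 -0.43] yaw -0.0
```

```bash
python3 -m jog '[{"claw":0,"delta_pos":[0.7,0,-0.08],"yaw":0},{"claw":0,"delta_pos":[1.4,0,-0.17],"yaw":0},{"claw":0,"delta_pos":[2.1,0,-0.26],"yaw":0},{"claw":0,"delta_pos":[2.7,0,-0.33],"yaw":0},{"claw":0,"delta_pos":[3.2,0,-0.39],"yaw":0}]'
python3 -m jog '[{"claw":0,"delta_pos":[0.3,0,-0.04],"yaw":0},{"claw":0,"delta_pos":[0.6,0,-0.08],"yaw":0},{"claw":0,"delta_pos":[0.8,0,-0.1],"yaw":0},{"claw":0,"delta_pos":[1.0,0,-0.12],"yaw":0},{"claw":0,"delta_pos":[1.2,0,-0.14],"yaw":0}]'; python3 s.py top5; python3 -c "
from h import *
shot('wrist','w5')"
```

```text
clock: 5.4
tool_pos: [0.5525, 0.0301, 0.0635]
orientation: [0.0, 0.679, 0.734, -0.0]
contact_force: [0.6, -1.2, 0.8]
opening: -0.0001
clock: 6.02
tool_pos: [0.5515, 0.0419, 0.0648]
orientation: [-0.0, 0.679, 0.734, 0.0]
contact_force: [-0.0, 0.4, 0.2]
opening: 0.0003
s -0.0016 lat 0.5531
```

View pics/w5.png

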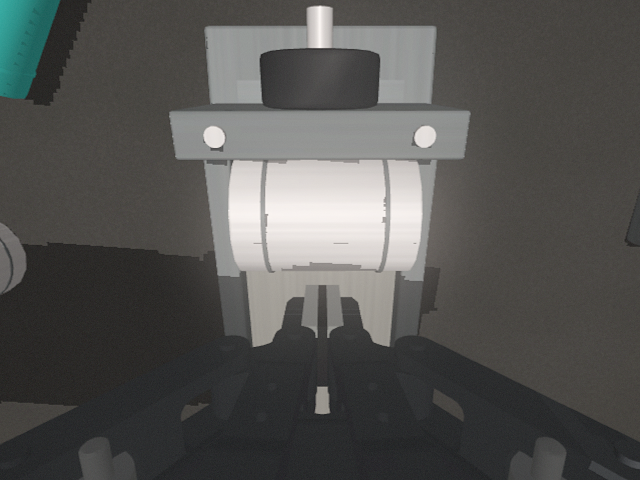

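The sleeve at (325,215) has left the fingertips at (322,290) and lies against the stop wall at (320,158). I'll check it by numbers, then lift away.

```bash
cat > fit.py <<'E'
from h import *
import sys
from scipy.optimize import least_squares
u=np.array([-.0785,.9969])
def fit(n,r0,r1,c0,c1):
    P=pts(load(n))[r0:r1,c0:c1].reshape(-1,3); P=P[P[:,2]>.055]; s=P[:,:2]@u
    r=least_squares(lambda p:np.hypot(s-p[0],P[:,2]-p[1])-.022,[s.mean(),.055],loss='soft_l1',f_scale=.002).x
    print('s,z',r.round(4),'ramp x,z from origin s=-.1555', np.round([(r[0]+.1555)*.9925+(r[1]-.015)*.1219,-(r[0]+.1555)*.1219+(r[1]-.015)*.9925],4))
E
python3 -c "
from fit import fit; fit('w5',172,265,235,415)"
python3 -m jog '[{"claw":0,"delta_pos":[-0.6,0,0],"yaw":0},{"claw":0,"delta_pos":[-1.6,0,-0.5],"yaw":0},{"claw":0,"delta_pos":[-2.0,0,-3],"yaw":0},{"claw":0,"delta_pos":[-2.0,0,-7],"yaw":0},{"claw":0,"delta_pos":[-2,0,-9],"yaw":0}]'; python3 d.py .4635 -.2755 .14 94.5
python3 -c "
from h import *
shot('wrist','w6')
from fit import fit; fit('w6',0,479,0,1)" ; python3 -c "
from h import *
f=load('w6')
for s,z in[(.04,.055)]:
  u=np.array([-.0785,.9969]);l=np.array([.9969,.0785]);print([proj(f,np.append(u*s+l*.5535+a*l+b*u,.055)) for a in(-.03,.03) for b in(-.02,.02)])"
```

```text
s,z [0.0403 0.0567] ramp x,z from origin s=-.1555 [0.1995 0.0175]
clock: 6.75
tool_pos: [0.5543, 0.0206, 0.1573]
orientation: [0.001, 0.68, 0.734, 0.001]
contact_force: [0.4, 0.6, -0.4]
opening: -0.0002
t 6.75 tcp [0.5543 0.0206 0.1573] hd 94.38 tilt [-7.0e-04  2.9e-03 -1.0e+00] F [ 0.4  0.6 -0.4] q [-0.1   0.41 -0.32  0.84 -0.    1.4 ]
delta cm [-28.83 -11.32   1.72] yaw -0.002
s,z [0.0075 0.0838] ramp x,z from origin s=-.1555 [0.1701 0.0484]
[(np.float64(271.273377626441), np.float64(179.36940225107276)), (np.float64(268.54815961414994), np.float64(109.73319521128897)), (np.float64(370.0666969745423), np.float64(179.03443687922783)), (np.float64(372.2490317983464), np.float64(109.42649030870876))]
```

The sleeve is home: x = 199.5 mm and z = 17.5 mm, against 199.5 and 17. Next I'll go above the key.

```bash
python3 -m jog '[{"claw":0,"delta_pos":[-28.8,-11.3,1],"yaw":0},{"claw":0,"delta_pos":[-28.8,-11.3,1],"yaw":0},{"claw":0,"delta_pos":[-28.8,-11.3,1],"yaw":0},{"claw":0,"delta_pos":[-28.8,-11.3,1],"yaw":0},{"claw":0,"delta_pos":[-28.8,-11.3,1],"yaw":0}]'
python3 -m jog '[{"claw":0,"delta_pos":[0,0,0],"yaw":0},{"claw":0,"delta_pos":[0,0,0],"yaw":0}]'; python3 d.py .4635 -.2755 .08 94.5
python3 -c "
from h import *
f=shot('wrist','w7'); print(proj(f,np.array([.4635,-.2755,.048]))); shot('top','top7')"
```

```text
clock: 7.42
tool_pos: [0.4616, -0.2766, 0.1446]
orientation: [0.0, 0.68, 0.734, -0.0]
contact_force: [0.3, -0.2, -0.1]
opening: 0.0001
clock: 7.68
tool_pos: [0.4622, -0.2741, 0.1444]
orientation: [-0.001, 0.68, 0.734, 0.0]
contact_force: [-0.0, 0.7, 0.1]
opening: -0.0003
t 7.675 tcp [ 0.4622 -0.2741  0.1444] hd 94.38 tilt [ 1.1e-03 -5.0e-04 -1.0e+00] F [-0.   0.7  0.1] q [-0.67  0.4  -0.37  0.8   0.    0.82]
delta cm [-0.16  0.12  6.44] yaw -0.002
(np.float64(324.5834668271129), np.float64(252.20499989637392))
```

View pics/w7.png

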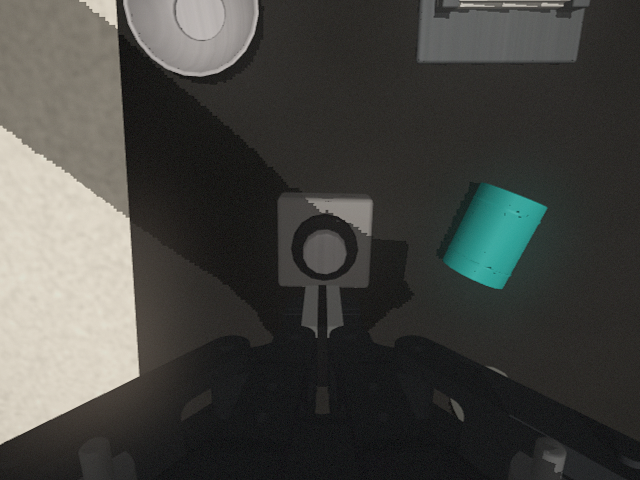

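The key at (324,252) is exactly where the calibration puts it. I'll check the collar height, then press.

```bash
python3 -c "
from h import *
w=pts(load('w7'))
for u,v in[(324,252),(324,222),(299,245),(350,245),(324,274),(324,218),(285,210)]: print(u,v,w[v,u].round(4))"
python3 -m jog '[{"claw":0,"delta_pos":[-0.15,0.1,2.5],"yaw":0},{"claw":0,"delta_pos":[-0.15,0.1,5],"yaw":0},{"claw":0,"delta_pos":[-0.15,0.1,6.7],"yaw":0},{"claw":0,"delta_pos":[-0.15,0.1,7.4],"yaw":0},{"claw":0,"delta_pos":[-0.15,0.1,7.4],"yaw":0}]'; python3 d.py .4635 -.2755 .059 94.5
```

```text
324 252 [ 0.4631 -0.2749  0.0497]
324 222 [ 0.4619 -0.2584  0.0385]
299 245 [ 0.4469 -0.2748  0.0386]
350 245 [ 0.4798 -0.2723  0.0388]
324 274 [ 0.4646 -0.2936  0.0384]
324 218 [ 0.4617 -0.2557  0.0389]
285 210 [ 0.4358 -0.2548  0.0273]
clock: 8.4
tool_pos: [0.4642, -0.2747, 0.0708]
orientation: [-0.0, 0.679, 0.735, -0.0]
contact_force: [-0.1, 0.1, -0.3]
opening: -0.0002
t 8.4 tcp [ 0.4642 -0.2747  0.0708] hd 94.53 tilt [ 5.e-04 -4.e-04 -1.e+00] F [-0.1  0.1 -0.3] q [-0.67  0.49 -0.45  0.63  0.    0.82]
delta cm [-0.08 -0.07  1.18] yaw 0.001
```

```bash
python3 -m jog '[{"claw":0,"delta_pos":[-0.1,0,0.4],"yaw":0},{"claw":0,"delta_pos":[-0.1,0,0.7],"yaw":0},{"claw":0,"delta_pos":[-0.1,0,0.9],"yaw":0},{"claw":0,"delta_pos":[-0.1,0,1.1],"yaw":0},{"claw":0,"delta_pos":[-0.1,0,1.1],"yaw":0}]'; python3 d.py .4635 -.2755 .059 94.5
```

```text
clock: 9.02
tool_pos: [0.4645, -0.2769, 0.0602]
orientation: [0.001, 0.679, 0.734, 0.0]
contact_force: [0.6, 0.6, 4.1]
opening: 0.0002
t 9.025 tcp [ 0.4645 -0.2769  0.0602] hd 94.44 tilt [-6.0e-04  1.1e-03 -1.0e+00] F [0.6 0.6 4.1] q [-0.67  0.51 -0.45  0.61  0.    0.82]
delta cm [ 0.15 -0.09  0.12] yaw -0.001
```

```bash
python3 -m jog '[{"claw":0,"delta_pos":[0,0,0.1],"yaw":0},{"claw":0,"delta_pos":[0,0,0.15],"yaw":0},{"claw":0,"delta_pos":[0,0,0.2],"yaw":0},{"claw":0,"delta_pos":[0,0,0.2],"yaw":0}]'
```

```text
clock: 9.52
tool_pos: [0.4646, -0.277, 0.0589]
orientation: [0.001, 0.679, 0.734, 0.0]
contact_force: [-0.6, 1.2, 11.9]
opening: -0.0003
```

The force has risen to 11.9 N at the stop (5 N needed), and the TCP at 0.0589 matches 6 mm of travel. The key is fully down, so I'll release it and clear off.

```bash
python3 -m jog '[{"claw":0,"delta_pos":[0,0,0.2],"yaw":0},{"claw":0,"delta_pos":[0,0,-0.6],"yaw":0},{"claw":0,"delta_pos":[0,0,-3],"yaw":0},{"claw":0,"delta_pos":[0,0,-8],"yaw":0},{"claw":0,"delta_pos":[0,0,-13],"yaw":0}]'
python3 -m jog '[{"claw":0,"delta_pos":[-6,-3,-3],"yaw":0},{"claw":0,"delta_pos":[-12,-6,-3],"yaw":0},{"claw":0,"delta_pos":[-18,-9,-3],"yaw":0},{"claw":0,"delta_pos":[-18,-9,-3],"yaw":0},{"claw":0,"delta_pos":[-18,-9,-3],"yaw":0}]'
python3 -c "
from h import *
f=shot('top','top9'); w=pts(f); z=w[...,2]
m=(z>.044)&(z<.06); m[:275]=0;m[315:]=0;m[:,:430]=0;m[:,475:]=0
print('key',m.sum(),w[m].mean(0),get_state()['contact_force'])
a=load('top0')['color'].astype(int); d=abs(f['color']-a).max(-1)>60; d[370:]=0
n,_,st,c=cv2.connectedComponentsWithStats(d.astype(np.uint8)); print([(c[i].round(),st[i,4]) for i in range(1,n) if st[i,4]>12])"
```

```text
clock: 10.15
tool_pos: [0.4628, -0.2759, 0.1881]
orientation: [-0.002, 0.679, 0.734, -0.0]
contact_force: [1.1, -0.0, -0.7]
opening: -0.0002
clock: 10.78
tool_pos: [0.3872, -0.4632, 0.2168]
orientation: [-0.001, 0.68, 0.733, 0.0]
contact_force: [0.6, 0.3, -0.1]
opening: -0.0003
key 139 [ 0.4645756  -0.27497978  0.04781431] [-0.87417011  0.96330146  0.16427773]
[(array([365., 232.]), np.int32(19)), (array([362., 251.]), np.int32(213)), (array([274., 238.]), np.int32(41)), (array([281., 254.]), np.int32(322)), (array([603., 296.]), np.int32(25)), (array([602., 332.]), np.int32(4097)), (array([389., 352.]), np.int32(155)), (array([390., 368.]), np.int32(167)), (array([511., 368.]), np.int32(305))]
```

View pics/top9.png

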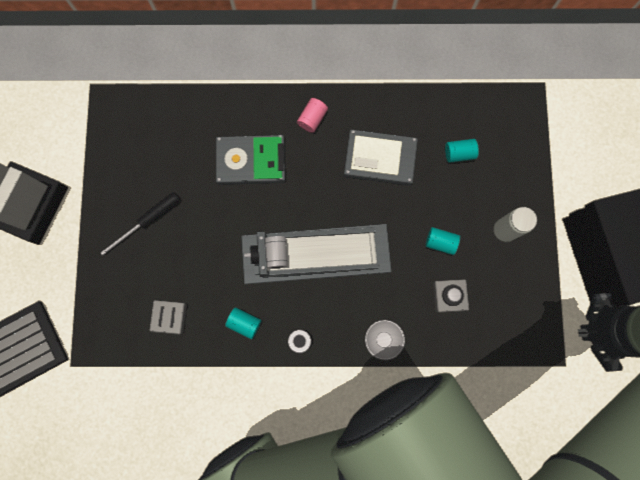

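The sleeve is at the stop, (276,252), and the key is back up at (453,295) and 47.8 mm. Everything else is where it was, and the only other differences are the arm and its shadow.

```bash
python3 -c "
from station import sign_off; print(sign_off())"
```

```text
the job is handed in; nothing more can be done
None
```

The sleeve is in the seat at the top of the ramp and the start key has been pressed fully down and let go. The job was handed in at about 11 s of the 48 s allowed.

- **Sleeve:** I pushed it up with the closed fingertips behind it at about 6 cm/s, without pinching or lifting it. A fit from the wrist view, before I lifted away, put it at x = 199.5 mm and z = 17.5 mm on the ramp (home is 199.5 and 17). The last top view still shows it at the stop.
- **Start key:** The force at the bottom was 11.9 N (5 N is needed), with about 6 mm of travel. The key's top is back at 47.8 mm, which is up.
- **Other things on the bench:** Comparing the first and last top pictures showed no changes except the sleeve, the arm and its shadow.
- **Checks that fell short:** The first press reached only 4.1 N, so I pressed further without letting go. Early on, the deck slope fitted from depth came out at 6.0° rather than the stated 7°; I used 7° and contact held all the way. The top camera was blocked by the arm during the push, so I relied on the wrist view and the force reading.

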